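Free the stuck liner of the brush-washing pot

ROBOT

A 7-joint arm with a two-finger parallel gripper is mounted at the origin on the work surface. World frame = base frame: x ahead of the robot, y to its left, z up, the work surface at z = 0. Lengths are in m, angles in rad, forces in N, time in s.
With the tool pointing down it reaches from about 0.425 to 0.8 m from the base axis. Payload 8.3 kg.
Tool frame: the origin (TCP) lies on the centre line of the jaws, within the pads' length; the fingertips stand 25 mm ahead of it and the grasp point (between the pads) lies 6 mm ahead of it; z points along the fingers, x is the direction in which the jaws open and shut, and the axes are right-handed (so a half turn about z gives the same grasp; the last joint's range is limited). The gripper opens to 85 mm and grips with 20 to 120 N. Pads are 22 mm wide; open, the fingers measure 114 mm over their backs; the gripper's body (76 mm by 85 mm) begins 54 mm behind the grasp point. The pads swing forward as they close: fully open they stand 13 mm farther back than shut.
Start: joints at [-0.063, 0.383, 0.016, 1.37, -0.006, 1.388, -0.046], TCP at [0.625, 0, 0.256] pointing down, gripper open.
Joint ranges: [-2.95, 2.95], [-0.25, 2.06], [-1.52, 1.56], [0.18, 2.33], [-1.44, 4.58], [0.02, 2.06], [-3.01, 3.01]. Speed limits (rad/s): [2.39, 2.39, 3.01, 3.01, 3.14, 3.14, 3.14].

INTERFACE

Orientations are given as a unit quaternion [x, y, z, w].
In Python, from plant import robot gives the robot as it stands. The module is installed in compiled form; this text tells all that it offers.
- The arm moves only by the tool move_arm, never from a script. Its argument "deltas" is a list of rows, each a list of 3 entries, a list of its own where there are three numbers: the shift along the tool's x, y, z in m, then the turn, a rotation vector about the tool's x, y, z in rad, then the opening, from -1 (shut) to 1 (fully open). A call has 1 to 5 rows; each row shifts and turns the commanded pose from where the row before left it, along the tool's axes as they then stand; what a row does not reach is not made up. A row lasts 1/8 s, in which the tool goes at most 62.5 mm and 10.7 degrees, less where a joint would pass 70% of its speed; a pose out of reach is approached as far as the arm can. A call with a gripper value outside its range is refused whole. The fingers move at their own pace and stop on an object; the grip force is fixed at half the most. Time passes only in rows, so rows that do not move let the fingers close. It gives the time, the measured TCP pose, the force and the opening at its end, in the units of the state.
- robot.read_state(): the state, without advancing time (a new reading comes with each control period).
- robot.camera(name): name is "scene" or "side" or "wrist"; returns a dict with "frame" (400x640x3 uint8, red, green, blue), "depth" (400x640 float32, m along the optical axis (not along the pixel's ray), 0 where there is no reading), "camera_matrix" (3x3 intrinsics, pixels), "k1" (the pictures are not rectified: a ray, as slopes to the right and down, at radius r is drawn at 1 + k1 r^2 times it, then the intrinsics apply), "origin" and "rotation" of the camera in the world. Camera axes: x right, y down, z forward; pixel columns grow to the right and rows downward; lengths in m; the calibration is good to about 2 mm. A picture is of the moment at which its call begins.
- robot.hand_in(): hands the job in, once; it reports no verdict.
The state is a dict: "t": time; "q": joint angles; "joint_velocities": joint speeds; "joint_efforts": joint torques, N m; "position": TCP position; "ee_rot": TCP orientation; "contact_force": force on the tool from outside, world axes, zero at the start; "ft_torque": the same for the moment, N m; "opening": opening from 0.0 (shut) to 1.0 (fully open).
Only numpy, scipy, OpenCV 4.12 (cv2) and the standard library are available. Lean on these libraries where they do the work, as an engineer would, in place of code of your own. Each camera call takes 0.05 s, during which the arm holds its last target.

TASK

The white-collared liner is stuck in the blue brush-washing pot. First push the red-headed bolt fully home across the pot's tongue, so that the pot stays down in its cradle; then take the liner by its rim, twist it in the pot until its red lugs are out from under the brass clips, pull it out and set it down upright in the middle of the white tile. Do not drop it, leave the bolt home and the pot in its cradle, and do not shift or knock over the jars, tumbler, bottle and brush pot around.

Things in the scene. Friction and masses are not known exactly. Their poses are not given: they have to be found in the camera images.
- station: Fixed plywood board, 190 x 290 x 12 mm, x -110 to +80 and y -160 to +130 mm in its frame, carrying the pot's cradle and the bolt. Origin on the table under the pot's axis; z up. The pot's tongue points to its -x. The bolt lies along its y at x = -78 mm, 27.5 mm above the table, in brass loops at y = -109 and -32 mm that are 39 mm high over the table
- bolt (a joint): Sliding steel bolt, 0 = drawn fully back, grows towards the station's +y to its hard stop at 0.060 m (fully home, the tip 16 mm inside the keeper). It starts 0 to 15 mm from fully back. Sliding friction about 2.5 N, no spring
- bolt_pin (a point): Top centre of the bolt's upright pin, 90.5 mm above the table: a red head 18 mm in diameter and 16 mm tall (74.5 to 90.5 mm above the table) on a 12 mm steel stem that goes down to the bolt. Moves with the bolt; push the pin from its station -y side
- keeper (a point): Centre of the brass keeper (20 mm long along the bolt, 24 mm wide, its top 39 mm above the table), level with the bolt
- pot: Blue pot, 0.6 kg, loose in the cradle under a lip at the back; the bolt, once home, crosses its front tongue. Origin at the centre of the underside of its 120 x 120 x 8 mm foot, 12 mm above the table; axes as the station's. Outer radius 46, inner radius 42, rim 66 mm above the origin
- clip_left (a point): Top of the brass clip on the pot's +y side, 83 mm above the pot's origin; its twin is on the -y side. Each is 16 mm wide, spans radius 45 to 58 mm and hooks over a lug of the liner. They stay with the pot
- liner: Loose strainer cup, 0.14 to 0.28 kg, nested on the pot's inner floor (its origin then 12 mm above the pot's). Origin at the centre of its underside, z up its axis. 92 mm tall, inner radius 36 mm, floor 4 mm thick, outer radius 40 mm below the collar. Dried paint drags: about 0.3 N m to turn, 5 to 10 N to pull
- liner_rim (a point): Centre of the liner's mouth, level with its top. The white collar reaches from here down 36 mm, outer radius 44 mm, so the rim wall to pinch is 8 mm thick; 38 mm of the liner stands above the pot's rim. The collar's sides towards the liner's own +x and -x are free of lugs and clips
- lug_left (a point): Outer face of the red lug on the liner's +y side (its twin is on -y), radius 50 mm. Lugs are 16 mm wide, 6 mm high, 58 to 64 mm above the liner's origin. At the start they lie under the clips with 2 mm of play, within 4 degrees of their middles. A turn of the liner of more than about 25 degrees either way brings both clear; 40 degrees is good
- tile_top (a point): Centre of the top face of the fixed white tile, 150 x 150 mm, 8 mm above the table
- jar_teal: Loose small green glass jar with white cap on the station board's far corner, radius 18, height 45 mm; origin under its centre
- jar_ochre: Loose small amber jar with yellow cap beyond the tile, radius 20, height 45 mm; origin under its centre
- tumbler: Loose glass tumbler, radius 38, height 110 mm; origin under its centre
- bottle: Loose white bottle with green label, radius 34, height 180 mm; origin under its centre
- brush_pot: Loose green pot with brushes, radius 42, height 100 mm, the brushes up to 230 mm; origin under its centre
Mind the look-alikes: they are no part of the job. What is shaped like the liner but purple is not meant.

How it is judged:
On the way, in this order (a step that is already met when the one before it is completed fails the run):
1. the bolt is pushed home: within 5 mm of its stop, while the liner still sits in the pot (value of joint bolt above 0.055 m and z of liner in the frame of pot below 0.02 m), for 0.2 s.
2. the liner is twisted by more than 0.35 rad while still down in the pot (angle between the y axis of liner and the y axis of pot, either way round above 0.35 rad and z of liner in the frame of pot below 0.045 m and horizontal distance between liner and pot below 0.012 m), for 0.05 s.
At the end, for the whole second after the job is handed in: The liner stands upright (within 0.08 rad) and at rest on the tile, its axis within 35 mm of the tile's centre; the bolt is within 5 mm of its stop; the pot sits in its cradle (within 8 mm sideways, 4 mm in height, 0.06 rad of tilt) (horizontal distance between liner and tile_top below 0.035 m and z of liner in the frame of tile_top between -0.004 and 0.004 m and angle between liner's own z axis and vertical below 0.08 rad and linear speed of liner below 0.02 m/s and value of joint bolt above 0.055 m and z of pot in the frame of station below 0.016 m and horizontal distance between pot and station below 0.008 m and angle between pot's own z axis and vertical below 0.06 rad); the robot touches nothing.
It fails at once if the pot is lifted more than 10 mm out of its cradle (z of pot in the frame of station above 0.022 m).
It fails at once if the liner is dropped onto the tile (faster than 0.7 m/s within 15 mm of it, or falls on its side) ((linear speed of liner above 0.7 m/s and height (world z) of liner below 0.023 m and horizontal distance between liner and tile_top below 0.1 m) or angle between liner's own z axis and vertical above 1 rad).
It fails at once if a bystander is shifted by more than 30 mm or knocked over (distance of any of jar_teal, jar_ochre, tumbler, bottle, brush_pot from where it was at the start of the episode above 0.03 m or angle between any of jar_teal, jar_ochre, tumbler, bottle, brush_pot's own z axis and vertical above 0.7 rad).
It also fails if it takes over 61 s, if anything falls off the work surface, if the arm or the gripper's body presses on something with over 40 N, if the wrist force passes 120 N, or if a joint passes its speed limit or range.

## Working session

There is one attempt and no reset: what is moved stays moved. The work goes in short steps, Python scripts to look and compute and a tool call to move; the robot and the scene stay as the last step left them, time stands still between calls to the robot, and variables do not carry over. Pictures are saved under pics/ and viewed, and the job is handed in when it is done.

Besides the shell and the picture viewer there is one more tool, called after "Call:" by a JSON object that holds its "method" and its "body". move_arm: Moves the arm, as the interface text tells. Its arguments: {"type":"object","properties":{"deltas":{"type":"array"}},"required":["deltas"]}

```bash
mkdir -p pics; cat > h.py <<'E'
import numpy as np, cv2
from plant import robot
def cam(n):
    c=robot.camera(n); np.savez('pics/%s.npz'%n,**{k:np.array(v) for k,v in c.items()}); return c
def cloud(c):
    K=np.array(c['camera_matrix']);k1=float(c['k1']);d=c['depth']
    v,u=np.mgrid[0:400,0:640].astype(float)
    pts=np.stack([u.ravel(),v.ravel()],1)[:,None]
    n=cv2.undistortPoints(pts,K,np.array([k1,0,0,0,0.])).reshape(400,640,2)
    P=np.dstack([n[...,0]*d,n[...,1]*d,d])
    R=np.array(c['rotation'])
    if R.shape!=(3,3):
        from scipy.spatial.transform import Rotation as Ro; R=Ro.from_quat(R).as_matrix()
    W=P@R.T+np.array(c['origin']); W[d==0]=np.nan
    return W
E
python3 - <<'E'
from h import *
for n in ['scene','side','wrist']:
    c=cam(n); cv2.imwrite('pics/%s0.png'%n,cv2.cvtColor(c['frame'],cv2.COLOR_RGB2BGR)); print(n,c['origin'],c['rotation'],c['camera_matrix'],c['k1'])
s=robot.read_state();print(s)
E
```

```text
scene [1.36369266 0.00691087 1.0029227 ] [ 0.65432107  0.66860086 -0.24806954 -0.2515916 ] [[407.69574676   0.         322.39173324]
 [  0.         407.69574676 197.0525287 ]
 [  0.           0.           1.        ]] -0.09995015173897381
side [0.3112008  0.9509554  0.67595421] [-0.10811519  0.86125593 -0.49273909  0.06129865] [[390.67351418   0.         319.32234163]
 [  0.         390.67351418 206.04661369]
 [  0.           0.           1.        ]] -0.004710166792792004
wrist [0.62491982 0.06832319 0.37408621] [ 9.90710040e-01  1.94828892e-04 -4.99162696e-04  1.35990181e-01] [[310.70613252   0.         315.98250824]
 [  0.         310.70613252 203.88571329]
 [  0.           0.           1.        ]] -0.05101756330773173
{'t': 0.15, 'q': array([-0.06291094,  0.38407229,  0.01637491,  1.37090383, -0.0063063 ,
        1.38816593, -0.04647883]), 'joint_velocities': array([ 0.00040266, -0.00169733,  0.00041616, -0.00207125,  0.00119492,
       -0.0001198 ,  0.00139598]), 'joint_efforts': array([ 3.13456680e-03, -6.28150821e+01,  8.46451297e-01, -3.72163582e+01,
        1.68576470e-02,  1.09401988e-02, -6.53258235e-05]), 'position': array([6.24661565e-01, 5.12098157e-05, 2.55495569e-01]), 'ee_rot': array([ 9.99999717e-01,  4.76933279e-05, -7.50336727e-04,  2.76714223e-06]), 'contact_force': array([-0.52263197, -0.16768199,  0.2013569 ]), 'ft_torque': array([0.05402486, 0.00896298, 0.01910893]), 'opening': 1.0021329280782612}
```

View pics/scene0.png

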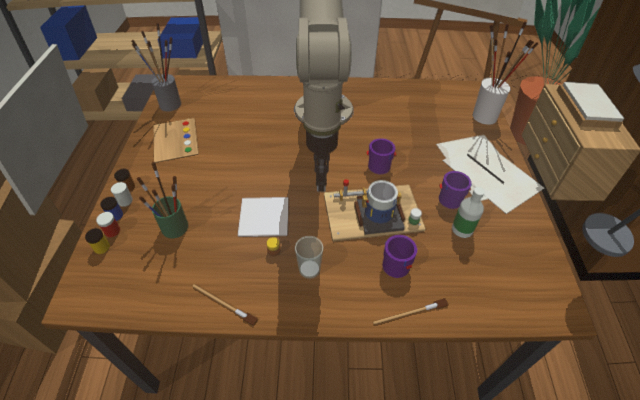

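View pics/side0.png

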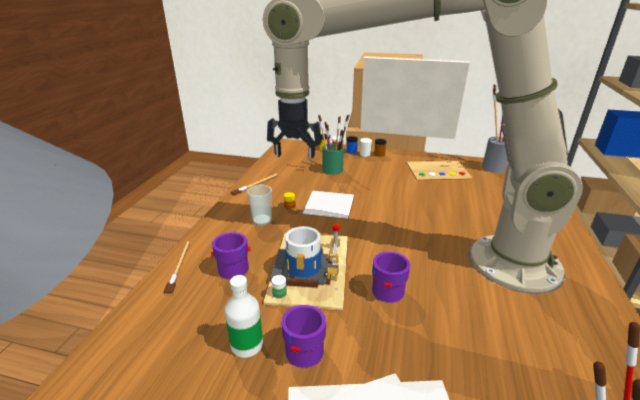

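View pics/wrist0.png

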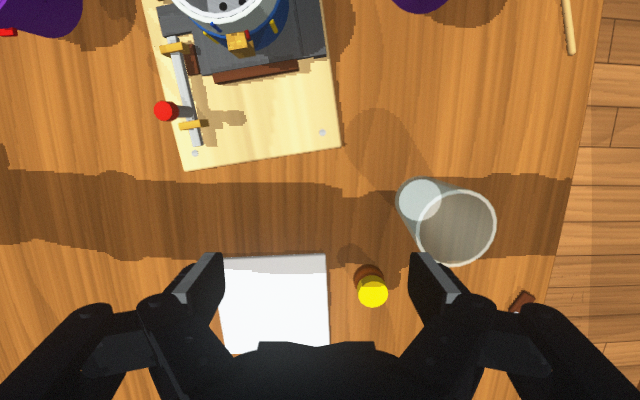

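```bash
cat > m.py <<'E'
from h import *
def ld(n): 
    z=np.load('pics/%s.npz'%n); return {k:z[k] for k in z}
def fitc(p):
    A=np.c_[2*p,np.ones(len(p))]; s=np.linalg.lstsq(A,(p**2).sum(1),rcond=None)[0]; return s[:2],np.sqrt(s[2]+s[:2]@s[:2])
if __name__=='__main__':
  for n in ['wrist','scene','side']:
    c=ld(n); W=cloud(c); f=c['frame'].astype(np.uint8); hsv=cv2.cvtColor(f,cv2.COLOR_RGB2HSV); H,S,V=[hsv[...,i].astype(int) for i in range(3)]
    x,y,z=W[...,0],W[...,1],W[...,2]
    red=((H<5)|(H>175))&(S>170)&(V>90)&(x>.3)&(x<.9)&(abs(y)<.4)&(z>.06)&(z<.12)
    nb,l,st,ce=cv2.connectedComponentsWithStats(red.astype(np.uint8))
    for i in range(1,nb):
        if st[i,4]>8: p=W[l==i]; print(n,'red',ce[i],st[i,4],np.median(p,0).round(4),p.min(0).round(4),p.max(0).round(4))
    wh=(S<60)&(V>140)&(x>.45)&(x<.85)&(y>-.25)&(y<.4)
    t=wh&(z<.02)&(z>-.005)&(y<0)
    if t.sum()>50:
        tt=t.astype(np.uint8); nb,l,st,ce=cv2.connectedComponentsWithStats(tt); i=1+st[1:,4].argmax(); p=W[l==i]
        print(n,'tile',st[i,4],np.median(p[:,2]).round(4),cv2.minAreaRect(p[:,:2].astype(np.float32)))
    r=(z>.108)&(z<.125)&(S<70)&(V>100)&(x>.5)&(x<.8)&(y>0.1)&(y<.3)
    p=W[r]
    if len(p)>20: print(n,'rim',len(p),p.min(0),p.max(0),fitc(p[:,:2]))
    b=(z>.005)&(z<.02)&(H>12)&(H<30)&(S>50)&(V>120)&(x>.5)&(x<.85)&(y>0)&(y<.35)
    p=W[b]
    if len(p)>20: print(n,'board',len(p),np.median(p[:,2]),cv2.minAreaRect(p[:,:2].astype(np.float32)))
E
python3 m.py
```

```text
wrist red [ 7.83050847 31.8220339 ] 118 [0.3286 0.1532 0.0645] [0.3188 0.1502 0.0601] [0.336  0.1574 0.0666]
wrist red [246.79166667  33.875     ] 24 [0.5665 0.1368 0.0887] [0.565  0.1337 0.0872] [0.5678 0.1397 0.0908]
wrist red [163.97805643 110.73981191] 319 [0.4899 0.0747 0.0912] [0.4802 0.0669 0.081 ] [0.498  0.0833 0.0932]
wrist tile 9323 0.0094 ((0.563907265663147, -0.17591892182826996), (0.1536765992641449, 0.14423172175884247), 2.731062412261963)
wrist rim 1124 [0.51649186 0.13709914 0.10800095] [0.58647689 0.15582841 0.11917303] (array([0.55155139, 0.17430803]), np.float64(0.03463284445724253))
wrist board 11142 0.013079633984573624 ((0.6291061043739319, 0.0968983918428421), (0.18184365332126617, 0.2590654194355011), 87.29430389404297)
scene red [345.45 182.05] 20 [0.4929 0.0744 0.0875] [0.4842 0.0695 0.0836] [0.5028 0.0792 0.0905]
scene red [408.2 266.5] 10 [0.7791 0.2388 0.0639] [0.7748 0.2327 0.0622] [0.7846 0.2445 0.0662]
scene tile 1753 0.0078 ((0.5629408359527588, -0.17956024408340454), (0.16349557042121887, 0.14624306559562683), 2.5187137126922607)
scene rim 248 [0.51
[... 210 characters left out ...]
 (0.33550161123275757, 0.350138783454895), 88.7422866821289)
side red [335.51428571 227.14285714] 35 [0.4871 0.0813 0.0888] [0.4792 0.0678 0.0799] [0.4951 0.0882 0.0923]
side red [387.78571429 284.71428571] 14 [0.326  0.2489 0.0631] [0.3211 0.2452 0.0613] [0.3329 0.2525 0.0657]
side tile 1009 0.0073 ((0.5658937096595764, -0.17401251196861267), (0.15407250821590424, 0.15324856340885162), 3.124952793121338)
side rim 310 [0.50570906 0.13765478 0.10803452] [0.59242316 0.22657132 0.11807949] (array([0.54916238, 0.18373892]), np.float64(0.039840259893736366))
side board 977 0.01129678043852278 ((0.6752371191978455, 0.16581493616104126), (0.350030779838562, 0.3304280936717987), 0.11802715063095093)
```

Call:
{"method": "move_arm", "body": {"deltas": [[[-0.03,-0.04,0],[0,0,0],0],[[-0.03,-0.03,0],[0,0,0],-1],[[0,0,0],[0,0,0],-1],[[0,0,0],[0,0,0],-1]]}}

```text
t: 0.65
position: [0.5652, 0.0695, 0.2563]
ee_rot: [1.0, -0.0, 0.0, 0.0]
contact_force: [0.5, -0.6, -0.7]
opening: 0.146
```

```bash
python3 - <<'E'
from h import *
c=cam('wrist'); cv2.imwrite('pics/wrist1.png',cv2.cvtColor(c['frame'],cv2.COLOR_RGB2BGR)); print(robot.read_state()['position'])
E
python3 m.py | grep wrist
```

```text
[0.56542838 0.06892223 0.25621936]
wrist red [65.66666667  0.44444444] 9 [0.3342 0.2463 0.0644] [0.332  0.2455 0.0631] [0.336  0.2471 0.0663]
wrist red [452.99324324  53.7972973 ] 148 [0.6932 0.1961 0.0649] [0.6873 0.1889 0.0601] [0.6998 0.2039 0.0671]
wrist red [ 74.51851852 103.34259259] 108 [0.3279 0.154  0.0648] [0.3174 0.1511 0.0604] [0.3345 0.157  0.0667]
wrist red [316.69230769 117.69230769] 13 [0.5664 0.138  0.0889] [0.5638 0.1345 0.0878] [0.5673 0.1397 0.0899]
wrist red [234.25098039 185.81568627] 255 [0.489  0.0759 0.0914] [0.4798 0.0677 0.084 ] [0.4977 0.0843 0.0933]
wrist tile 1482 0.0095 ((0.5650725364685059, -0.1394265741109848), (0.059317078441381454, 0.07107512652873993), 1.187410831451416)
wrist rim 3836 [0.50697271 0.13795083 0.10800447] [0.59436522 0.22369637 0.11961825] (array([0.55088639, 0.1807916 ]), np.float64(0.03936297459941098))
wrist board 9569 0.01312078047512133 ((0.6225192546844482, 0.12926869094371796), (0.25756019353866577, 0.24471412599086761), 89.84777069091797)
```

View pics/wrist1.png

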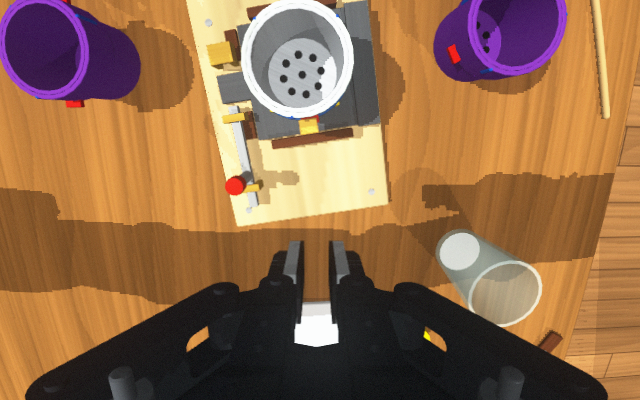

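```bash
python3 - <<'E'
from m import *
c=ld('wrist')
from scipy.spatial.transform import Rotation as Ro
R=c['rotation']; R=R if R.shape==(3,3) else Ro.from_quat(R).as_matrix()
def ray(u,v,z):
    n=cv2.undistortPoints(np.array([[[u,v]]],float),c['camera_matrix'],np.array([float(c['k1']),0,0,0,0]))[0,0]
    d=R@np.array([n[0],n[1],1]); o=c['origin']; return (o+d*(z-o[2])/d[2])[:2]
a,b=ray(237,226,.012),ray(387.5,204,.012); d=b-a; print(a,b,np.linalg.norm(d),np.degrees(np.arctan2(d[1],d[0])))
e=ray(191,0,.012); d=e-a; print('left',np.degrees(np.arctan2(-d[0],d[1])))
pin=ray(234.5,185.5,.0905); print('pin',pin)
for yaw in (7,8,9,10):
    r=Ro.from_euler('z',yaw,degrees=True).as_matrix()[:2,:2]
    print(yaw,'origin from corner',a+r@np.array([.11,.16]),'pin local',r.T@(pin-np.array([.5515,.181])))
W=cloud(c);f=c['frame']
z=W[...,2];rim=(z>.112)&(z<.119)&(f.min(-1)>150)&(W[...,1]>.12)&(W[...,0]>.48)&(W[...,0]<.62)
p=W[rim][:,:2];print(len(p),fitc(p), cv2.minEnclosingCircle(p.astype(np.float32)))
E
```

```text
[0.46746474 0.00758584] [0.65261321 0.0359259 ] 0.1873048681341175 8.702527456709184
left 7.589284385806145
pin [0.48903387 0.07603329]
7 origin from corner [0.55714572 0.17979885] pin local [-0.07479274 -0.0965716 ]
8 origin from corner [0.55412653 0.18133777] pin local [-0.07646676 -0.09525158]
9 origin from corner [0.55108094 0.18282377] pin local [-0.07811748 -0.09390254]
10 origin from corner [0.54800988 0.18425638] pin local [-0.07974441 -0.0925249 ]
3395 (array([0.55074616, 0.18117396]), np.float64(0.039725396082570995)) ((0.5505335927009583, 0.18125614523887634), 0.04413657635450363)
```

Call:
{"method": "move_arm", "body": {"deltas": [[[0,0,0],[0,0,-0.152],-1],[[-0.037,0.007,0],[0,0,0],-1],[[-0.037,0.007,0.05],[0,0,0],-1],[[0,0,0.05],[0,0,0],-1],[[0,0,0.03],[0,0,0],-1]]}}

```text
t: 1.32
position: [0.4931, 0.0433, 0.1241]
ee_rot: [0.997, 0.075, -0.001, 0.0]
contact_force: [0.3, -0.3, 0.4]
opening: 0.001
```

```bash
cat > st.py <<'E'
from h import *
from scipy.spatial.transform import Rotation as Ro
import sys
s=robot.read_state(); R=Ro.from_quat(s['ee_rot']).as_matrix(); print(s['t'],s['position'].round(4),'yaw',np.degrees(np.arctan2(R[1,0],R[0,0])).round(2),'tilt',R[2].round(3),s['contact_force'].round(1),s['opening'])
y=np.radians(8.7);r=np.array([[np.cos(y),-np.sin(y)],[np.sin(y),np.cos(y)]])
print('local',(r.T@(s['position'][:2]-np.array([.551,.1815]))).round(4))
for n in sys.argv[1:]:
    a,b=n.split(':'); c=cam(a); cv2.imwrite('pics/%s%s.png'%(a,b),cv2.cvtColor(c['frame'],cv2.COLOR_RGB2BGR))
E
python3 st.py wrist:2 side:2
```

```text
1.325 [0.4931 0.0433 0.1241] yaw 8.56 tilt [-0.002  0.    -1.   ] [ 0.3 -0.3  0.4] 0.0008325579210221716
local [-0.0781 -0.1279]
```

View pics/wrist2.png

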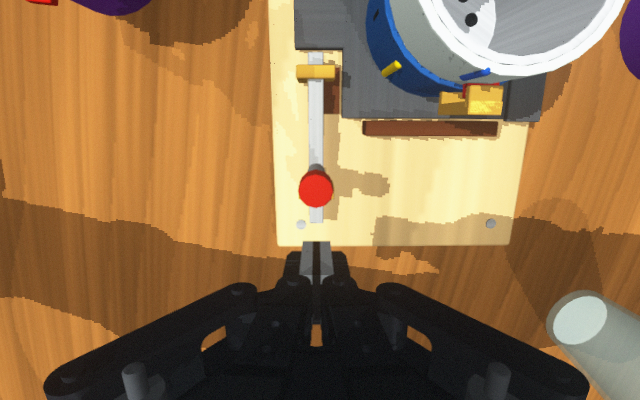

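Call:
{"method": "move_arm", "body": {"deltas": [[[0,0,0.031],[0,0,0],-1],[[0,-0.01,0],[0,0,0],-1],[[0,-0.015,0],[0,0,0],-1],[[0,-0.015,0],[0,0,0],-1],[[0,-0.015,0],[0,0,0],-1]]}}

```text
t: 2.05
position: [0.4861, 0.1008, 0.0965]
ee_rot: [0.997, 0.076, 0.001, -0.0]
contact_force: [0.9, -3.1, 1.8]
opening: -0.001
```

```bash
python3 st.py
```

```text
2.05 [0.4861 0.1008 0.0965] yaw 8.74 tilt [ 0.002 -0.    -1.   ] [ 0.9 -3.1  1.8] -0.0009254789470086803
local [-0.0763 -0.07  ]
```

Call:
{"method": "move_arm", "body": {"deltas": [[[0,-0.006,0],[0,0,0],-1],[[0,-0.004,0],[0,0,0],-1],[[0,-0.004,0],[0,0,0],-1]]}}

```text
t: 2.42
position: [0.4839, 0.1128, 0.0956]
ee_rot: [0.997, 0.076, 0.0, 0.0]
contact_force: [2.5, -15.0, 5.3]
opening: 0.001
```

```bash
python3 st.py wrist:3
```

```text
2.425 [0.4839 0.1128 0.0956] yaw 8.67 tilt [ 0.001  0.001 -1.   ] [  2.5 -15.    5.3] 0.001253888113452134
local [-0.0767 -0.0577]
```

View pics/wrist3.png

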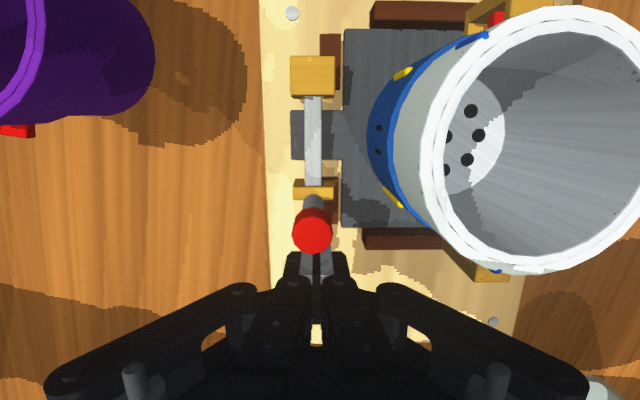

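Call:
{"method": "move_arm", "body": {"deltas": [[[0,-0.003,0],[0,0,0],-1],[[0,0,0],[0,0,0],-1],[[0,0,0],[0,0,0],-1]]}}

```text
t: 2.85
position: [0.4839, 0.1128, 0.0955]
ee_rot: [0.997, 0.074, 0.0, 0.002]
contact_force: [1.6, -11.2, 5.2]
opening: -0.002
```

```bash
python3 st.py
```

```text
2.85 [0.4839 0.1128 0.0955] yaw 8.49 tilt [ 0.     0.003 -1.   ] [  1.6 -11.2   5.2] -0.002099755531453986
local [-0.0768 -0.0578]
```

Call:
{"method": "move_arm", "body": {"deltas": [[[0,0.03,0],[0,0,0],-1],[[0,0.02,-0.04],[0,0,0],-1],[[0.03,0,-0.06],[0,0,0],-1],[[0.04,0,-0.06],[0,0,0],-1],[[0,0,0],[0,0,0],-1]]}}

```text
t: 3.48
position: [0.5562, 0.0774, 0.2477]
ee_rot: [0.997, 0.076, 0.004, -0.001]
contact_force: [0.2, -0.6, -0.6]
opening: 0.001
```

```bash
python3 st.py wrist:4 scene:4 side:4; python3 m.py | egrep 'rim|red'; python3 - <<'E'
from m import *
for n in ['wrist','scene','side']:
    c=ld(n);W=cloud(c);f=c['frame']
    z=W[...,2];rim=(z>.110)&(z<.120)&(f.min(-1)>130)&(W[...,1]>.12)&(W[...,1]<.25)&(W[...,0]>.48)&(W[...,0]<.62)
    p=W[rim];print(n,len(p),np.median(p[:,2]),fitc(p[:,:2]), cv2.minEnclosingCircle(p[:,:2].astype(np.float32)))
E
```

```text
3.475 [0.5562 0.0774 0.2477] yaw 8.71 tilt [ 0.009 -0.001 -1.   ] [ 0.2 -0.6 -0.6] 0.0009150925825784326
local [-0.0106 -0.1037]
wrist red [83.64566929 73.7480315 ] 127 [0.3281 0.1539 0.0648] [0.3185 0.1508 0.06  ] [0.3349 0.1571 0.0798]
wrist red [477.77922078  87.7012987 ] 154 [0.6932 0.1962 0.0649] [0.6876 0.1887 0.0603] [0.7002 0.2038 0.0671]
wrist red [236.59935897 120.96474359] 312 [0.4806 0.1321 0.0915] [0.4721 0.1242 0.0806] [0.4885 0.14   0.0936]
wrist rim 4095 [0.50685163 0.1373734  0.10800099] [0.59468983 0.22474812 0.11941856] (array([0.55071397, 0.18090015]), np.float64(0.03939683177479603))
scene red [363.7826087  180.30434783] 23 [0.4864 0.1319 0.089 ] [0.4779 0.1257 0.0794] [0.4907 0.1388 0.092 ]
scene red [408.33333333 266.58333333] 12 [0.7789 0.2385 0.0635] [0.7741 0.2338 0.0608] [0.7847 0.2477 0.0657]
scene rim 256 [0.50852913 0.13833684 0.10811103] [0.59968131 0.22489105 0.12076974] (array([0.55562428, 0.18131888]), np.float64(0.040044609248411335))
side red [334.06060606 239.42424242] 33 [0.4786 0.1376 0.0885] [0.4726 0.1228 0.0762] [0.4848 0.1442 0.0924]
side red [248.44444444 248.77777778] 9 [0.6917 0.1997 0.0635] [0.6905 0.1934 0.0608] [0.6965 0.2074 0.0651]
side red [387.78571429 284.71428571] 14 [0.326  0.2485 0.0635] [0.3211 0.2461 0.0604] [0.3329 0.2545 0.0671]
side rim 316 [0.50638664 0.13913435 0.10802628] [0.59399899 0.22833482 0.11856688] (array([0.54902036, 0.18397622]), np.float64(0.039880713820123086))
wrist 3721 0.11688233736260795 (array([0.55055431, 0.18121835]), np.float64(0.03969436397195464)) ((0.5508061647415161, 0.18154001235961914), 0.04419141262769699)
scene 173 0.11508092183820873 (array([0.55383966, 0.18129102]), np.float64(0.039975388090772425)) ((0.5525369644165039, 0.1814819574356079), 0.045516666024923325)
side 280 0.11479079752375343 (array([0.54908498, 0.18372837]), np.float64(0.03990365314705368)) ((0.5493844151496887, 0.18358372151851654), 0.045064013451337814)
```

View pics/wrist4.png

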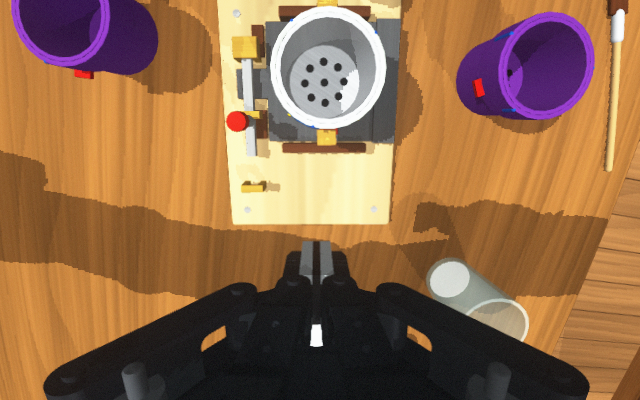

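Call:
{"method": "move_arm", "body": {"deltas": [[[0.025,-0.052,0],[0,0,0],0],[[0.0256,-0.0517,0],[0,0,0],0],[[0,0,0.04],[0,0,0],0],[[0,0,0.03],[0,0,0],0],[[0,0,0],[0,0,0],0]]}}

```text
t: 4.25
position: [0.5839, 0.1856, 0.169]
ee_rot: [0.997, 0.076, -0.004, 0.001]
contact_force: [-0.0, -0.5, 1.0]
opening: 0.496
```

```bash
python3 st.py side:5 scene:5 wrist:5; python3 - <<'E'
import cv2
a=cv2.imread('pics/side5.png')[150:330,200:440];b=cv2.imread('pics/scene5.png')[120:260,280:460]
cv2.imwrite('pics/z5.png',cv2.hconcat([cv2.resize(a,(400,300),interpolation=2),cv2.resize(b,(386,300),interpolation=2)]))
E
```

```text
4.25 [0.5839 0.1856 0.169 ] yaw 8.73 tilt [-0.009  0.001 -1.   ] [-0.  -0.5  1. ] 0.4959520686288208
local [ 0.0331 -0.001 ]
```

View pics/z5.png

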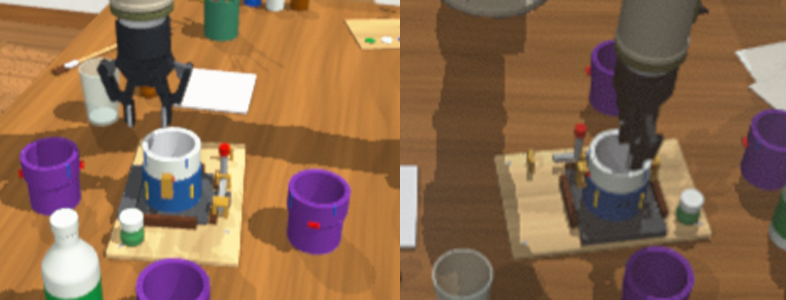

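View pics/wrist5.png

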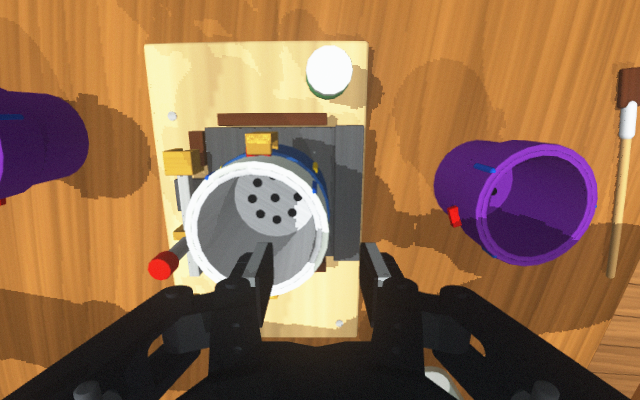

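Call:
{"method": "move_arm", "body": {"deltas": [[[0.006,-0.001,0],[0,0,0],0],[[0,0,0],[0,0,0],0]]}}

```text
t: 4.65
position: [0.5935, 0.1885, 0.1744]
ee_rot: [0.997, 0.076, 0.001, -0.0]
contact_force: [-0.8, -0.1, -0.5]
opening: 0.503
```

```bash
python3 st.py
```

```text
4.65 [0.5935 0.1885 0.1744] yaw 8.7 tilt [ 0.002 -0.    -1.   ] [-0.8 -0.1 -0.5] 0.5031457368980156
local [0.0431 0.0005]
```

Call:
{"method": "move_arm", "body": {"deltas": [[[-0.003,0,0.02],[0,0,0],0],[[0,0,0.02],[0,0,0],0],[[0,0,0.02],[0,0,0],0],[[0,0,0],[0,0,0],0],[[0,0,0],[0,0,0],0]]}}

```text
t: 5.28
position: [0.5903, 0.1881, 0.1144]
ee_rot: [0.997, 0.076, 0.001, -0.0]
contact_force: [0.1, 0.4, 0.1]
opening: 0.499
```

```bash
python3 st.py wrist:6
```

```text
5.275 [0.5903 0.1881 0.1144] yaw 8.71 tilt [ 0.001 -0.    -1.   ] [0.1 0.4 0.1] 0.4990249265620143
local [0.0398 0.0005]
```

View pics/wrist6.png

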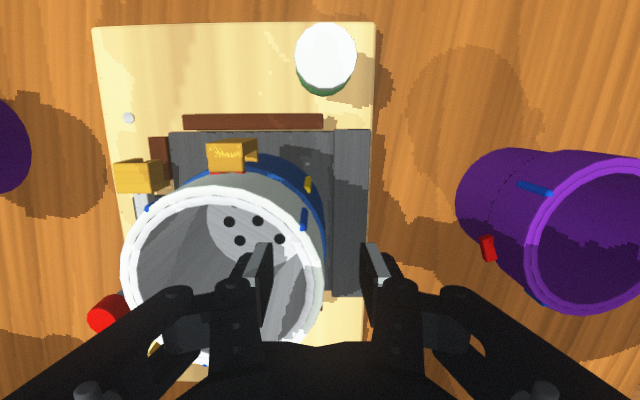

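Call:
{"method": "move_arm", "body": {"deltas": [[[0,0,0],[0,0,0],-1],[[0,0,0],[0,0,0],-1],[[0,0,0],[0,0,0],-1],[[0,0,0],[0,0,0],-1],[[0,0,0],[0,0,0],-1]]}}

```text
t: 5.95
position: [0.5897, 0.1879, 0.1141]
ee_rot: [0.997, 0.076, 0.0, -0.0]
contact_force: [-2.1, -0.7, 6.2]
opening: 0.082
```

```bash
python3 st.py
```

```text
5.95 [0.5897 0.1879 0.1141] yaw 8.71 tilt [ 0. -0. -1.] [-2.1 -0.7  6.2] 0.08215217676853367
local [0.0393 0.0004]
```

Call:
{"method": "move_arm", "body": {"deltas": [[[-0.0002,-0.0039,0],[0,0,-0.1],-1],[[-0.0002,-0.0039,0],[0,0,-0.1],-1],[[-0.0002,-0.0039,0],[0,0,-0.1],-1]]}}

```text
t: 6.32
position: [0.5868, 0.1981, 0.1141]
ee_rot: [0.974, 0.225, 0.0, 0.0]
contact_force: [-1.4, -3.2, 6.0]
opening: 0.082
```

```bash
python3 st.py wrist:7
```

```text
6.325 [0.5868 0.1981 0.1141] yaw 25.99 tilt [ 0.001  0.001 -1.   ] [-1.4 -3.2  6. ] 0.08207620709981557
local [0.0379 0.011 ]
```

View pics/wrist7.png

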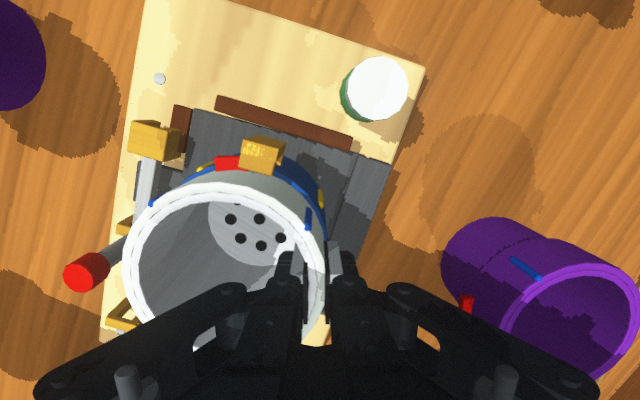

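Call:
{"method": "move_arm", "body": {"deltas": [[[-0.0002,-0.0039,0],[0,0,-0.1],-1],[[-0.0002,-0.0039,0],[0,0,-0.1],-1],[[-0.0002,-0.0039,0],[0,0,-0.1],-1],[[-0.0002,-0.0039,0],[0,0,-0.1],-1],[[0,0,0],[0,0,0],-1]]}}

```text
t: 7.0
position: [0.5772, 0.2111, 0.1141]
ee_rot: [0.911, 0.413, 0.001, 0.0]
contact_force: [-2.5, -1.3, 7.0]
opening: 0.09
```

```bash
python3 st.py wrist:8
```

```text
7.0 [0.5772 0.2111 0.1141] yaw 48.78 tilt [ 0.001  0.001 -1.   ] [-2.5 -1.3  7. ] 0.08980593485363202
local [0.0304 0.0253]
```

View pics/wrist8.png

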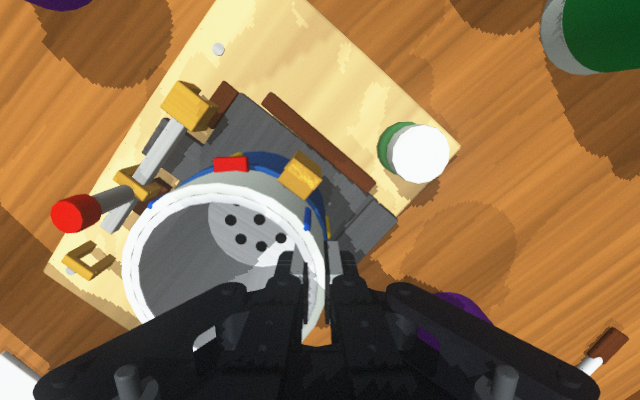

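Call:
{"method": "move_arm", "body": {"deltas": [[[0,0,-0.005],[0,0,0],-1],[[0,0,-0.005],[0,0,0],-1],[[0,0,-0.008],[0,0,0],-1],[[0,0,-0.01],[0,0,0],-1],[[0,0,0],[0,0,0],-1]]}}

```text
t: 7.68
position: [0.5771, 0.2115, 0.1427]
ee_rot: [0.911, 0.413, 0.001, 0.0]
contact_force: [-1.7, -0.1, 0.7]
opening: 0.085
```

```bash
python3 st.py wrist:9
```

```text
7.675 [0.5771 0.2115 0.1427] yaw 48.81 tilt [ 0.001  0.001 -1.   ] [-1.7 -0.1  0.7] 0.08451708824282467
local [0.0304 0.0257]
```

View pics/wrist9.png

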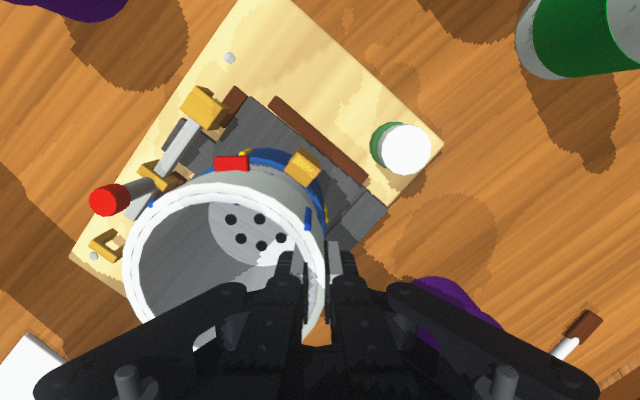

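Call:
{"method": "move_arm", "body": {"deltas": [[[0,0,-0.015],[0,0,0],-1],[[0,0,-0.025],[0,0,0],-1],[[0,0,-0.03],[0,0,0],-1],[[0,0,-0.03],[0,0,0],-1],[[0,0,-0.015],[0,0,0],-1]]}}

```text
t: 8.35
position: [0.5777, 0.212, 0.2597]
ee_rot: [0.911, 0.413, 0.002, 0.0]
contact_force: [0.4, 0.7, -1.5]
opening: 0.084
```

Call:
{"method": "move_arm", "body": {"deltas": [[[0,0,0],[0,0,0],-1]]}}

```text
t: 8.48
position: [0.5774, 0.2117, 0.2579]
ee_rot: [0.911, 0.413, 0.002, 0.0]
contact_force: [0.0, 0.3, -1.7]
opening: 0.082
```

```bash
python3 st.py wrist:10 side:10 scene:10; python3 m.py | egrep 'tile|red'; python3 - <<'E'
from m import *
for n in ['wrist','scene','side']:
    c=ld(n);W=cloud(c);f=c['frame'];z=W[...,2]
    t=(z>.001)&(z<.016)&(f.min(-1)>120)&(W[...,1]<-.07)&(W[...,1]>-.28)&(W[...,0]>.46)&(W[...,0]<.67)
    h=cv2.cvtColor(f,cv2.COLOR_RGB2HSV)[...,1]; t&=h<50
    nb,l,st,ce=cv2.connectedComponentsWithStats(t.astype(np.uint8)); i=1+st[1:,4].argmax(); 
    print(n,st[i,4],cv2.minAreaRect(W[l==i][:,:2].astype(np.float32)))
E
```

```text
8.475 [0.5774 0.2117 0.2579] yaw 48.83 tilt [ 0.003  0.001 -1.   ] [ 0.   0.3 -1.7] 0.08196846006095364
local [0.0307 0.0259]
wrist red [95.9 34.9] 20 [0.3323 0.1522 0.0644] [0.3272 0.151  0.0606] [0.3341 0.1538 0.0667]
wrist red [184.04290429 168.32013201] 303 [0.4798 0.1345 0.0915] [0.4716 0.1246 0.079 ] [0.4883 0.1412 0.0935]
wrist red [373.79761905 270.97619048] 84 [0.6934 0.1969 0.0651] [0.6878 0.1889 0.0619] [0.7006 0.2051 0.0671]
wrist tile 3866 0.0097 ((0.5301097631454468, -0.1772695630788803), (0.1452411711215973, 0.08757048845291138), 89.86669921875)
scene red [363.70833333 180.41666667] 24 [0.486  0.1318 0.0888] [0.4751 0.1256 0.078 ] [0.4937 0.1389 0.0938]
scene red [408.58333333 266.41666667] 12 [0.7788 0.24   0.0646] [0.7745 0.235  0.0627] [0.7844 0.2465 0.0671]
scene tile 1764 0.0077 ((0.5624786019325256, -0.17911645770072937), (0.16202248632907867, 0.14635716378688812), 2.7760348320007324)
side red [334.05714286 239.42857143] 35 [0.4778 0.1375 0.0882] [0.4728 0.1219 0.0777] [0.4851 0.1423 0.0917]
side red [387.78571429 284.71428571] 14 [0.326  0.2489 0.0635] [0.3211 0.2451 0.0611] [0.3328 0.2522 0.0652]
side tile 724 0.0073 ((0.5493937134742737, -0.17520703375339508), (0.12088600546121597, 0.15168879926204681), 2.5182876586914062)
wrist 3997 ((0.5319001078605652, -0.1860654503107071), (0.08787716180086136, 0.16172395646572113), 1.3606467247009277)
scene 1786 ((0.565692126750946, -0.18027359247207642), (0.15679505467414856, 0.14893634617328644), 3.5524020195007324)
side 739 ((0.5517372488975525, -0.18423599004745483), (0.12477506697177887, 0.1699352264404297), 2.5182876586914062)
```

View pics/side10.png

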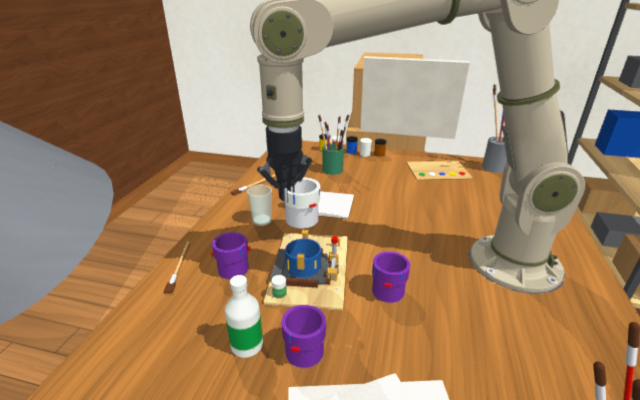

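View pics/scene10.png

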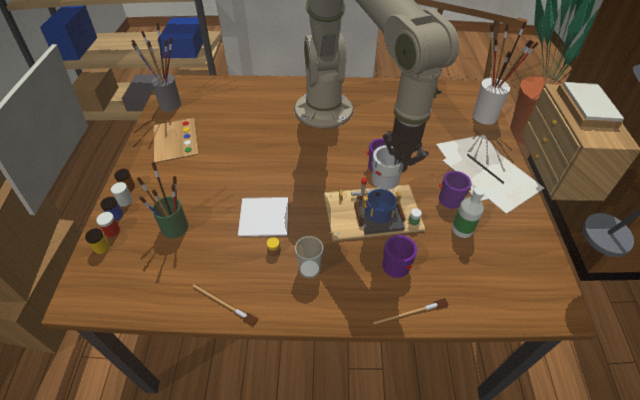

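Call:
{"method": "move_arm", "body": {"deltas": [[[-0.01,0.01,0],[0,0,0],-1],[[-0.022,0.021,0],[0,0,0],-1],[[-0.025,0.023,0],[0,0,0],-1],[[-0.025,0.023,0],[0,0,0],-1],[[-0.025,0.023,0],[0,0,0],-1]]}}

```text
t: 9.25
position: [0.5812, 0.0624, 0.2555]
ee_rot: [0.911, 0.413, -0.001, 0.0]
contact_force: [0.3, 0.0, -0.6]
opening: 0.087
```

Call:
{"method": "move_arm", "body": {"deltas": [[[-0.025,0.023,0],[0,0,0],-1],[[-0.025,0.023,0],[0,0,0],-1],[[-0.025,0.023,0],[0,0,0],-1],[[-0.025,0.023,0],[0,0,0],-1],[[-0.022,0.022,0],[0,0,0],-1]]}}

```text
t: 9.88
position: [0.5862, -0.1046, 0.2555]
ee_rot: [0.911, 0.412, -0.001, -0.0]
contact_force: [0.6, 0.4, -1.9]
opening: 0.082
```

Call:
{"method": "move_arm", "body": {"deltas": [[[-0.02,0.02,0],[0,0,0],-1],[[-0.013,0.013,0],[0,0,0],-1],[[0,0,0],[0,0,0],-1],[[0,0,0],[0,0,0],-1]]}}

```text
t: 10.38
position: [0.5902, -0.147, 0.2561]
ee_rot: [0.91, 0.414, 0.0, -0.001]
contact_force: [-0.4, 0.7, -1.4]
opening: 0.079
```

```bash
python3 st.py wrist:11 side:11; python3 - <<'E'
from h import *
s=robot.read_state();p=s['position'];print('liner est',p[0]-.026,p[1]-.030)
E
```

```text
10.375 [ 0.5902 -0.147   0.2561] yaw 48.91 tilt [ 0.001 -0.001 -1.   ] [-0.4  0.7 -1.4] 0.07930565123390076
local [-0.0109 -0.3307]
liner est 0.5643653699919502 -0.1767408107762878
```

View pics/wrist11.png

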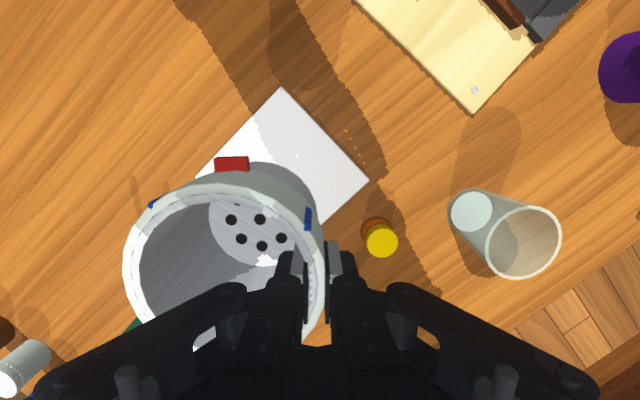

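View pics/side11.png

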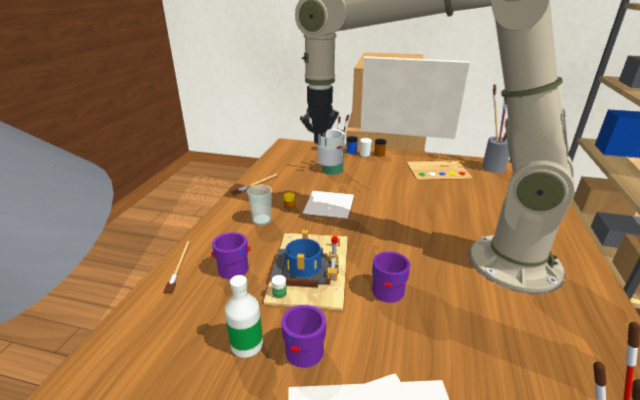

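Call:
{"method": "move_arm", "body": {"deltas": [[[0,0,0.03],[0,0,0],-1],[[0,0,0.04],[0,0,0],-1],[[0,0,0.04],[0,0,0],-1],[[0,0,0.03],[0,0,0],-1],[[0,0,0.008],[0,0,0],-1]]}}

```text
t: 11.1
position: [0.589, -0.147, 0.1062]
ee_rot: [0.91, 0.414, -0.001, -0.001]
contact_force: [0.1, -0.1, -2.1]
opening: 0.082
```

Call:
{"method": "move_arm", "body": {"deltas": [[[0,0,0],[0,0,0],-1],[[0,0,0],[0,0,0],-1]]}}

```text
t: 11.35
position: [0.5913, -0.1484, 0.1101]
ee_rot: [0.911, 0.413, 0.001, 0.001]
contact_force: [-0.3, -0.1, -2.0]
opening: 0.082
```

Call:
{"method": "move_arm", "body": {"deltas": [[[0,0,0.004],[0,0,0],-1],[[0,0,0.002],[0,0,0],-1],[[0,0,0],[0,0,0],-1]]}}

```text
t: 11.72
position: [0.59, -0.1485, 0.1022]
ee_rot: [0.911, 0.413, -0.0, -0.0]
contact_force: [-0.0, -0.7, -1.5]
opening: 0.084
```

```bash
python3 st.py wrist:12 side:12
```

```text
11.725 [ 0.59   -0.1485  0.1022] yaw 48.82 tilt [-0. -0. -1.] [-0.  -0.7 -1.5] 0.08373489058294244
local [-0.0113 -0.3321]
```

View pics/wrist12.png

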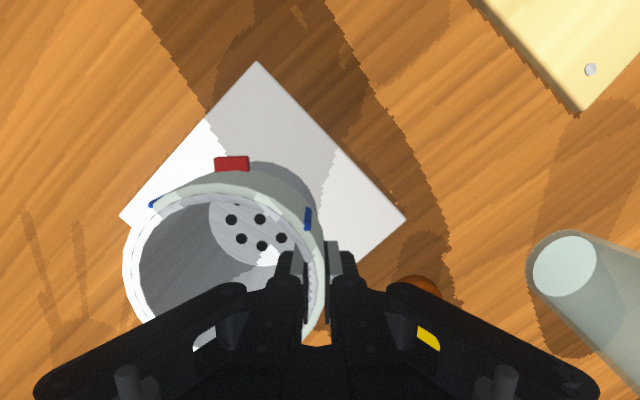

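Call:
{"method": "move_arm", "body": {"deltas": [[[0,0,0.002],[0,0,0],-1],[[0,0,0.0015],[0,0,0],-1],[[0,0,0],[0,0,0],-1],[[0,0,0],[0,0,0],-1]]}}

```text
t: 12.32
position: [0.5902, -0.1485, 0.0988]
ee_rot: [0.911, 0.413, -0.0, -0.0]
contact_force: [0.6, 0.3, -0.8]
opening: 0.08
```

Call:
{"method": "move_arm", "body": {"deltas": [[[0,0,0.0015],[0,0,0],-1],[[0,0,0],[0,0,0],-1],[[0,0,0],[0,0,0],-1]]}}

```text
t: 12.7
position: [0.5905, -0.1484, 0.0981]
ee_rot: [0.911, 0.413, 0.0, 0.0]
contact_force: [-2.2, 1.5, 5.0]
opening: 0.084
```

Call:
{"method": "move_arm", "body": {"deltas": [[[0,0,0],[0,0,0],-0.6],[[0,0,0],[0,0,0],-0.3],[[0,0,0],[0,0,0],-0.2],[[0,0,0],[0,0,0],-0.2]]}}

```text
t: 13.2
position: [0.5901, -0.1485, 0.0971]
ee_rot: [0.911, 0.413, -0.0, -0.0]
contact_force: [-0.2, -0.1, -0.3]
opening: 0.401
```

```bash
python3 st.py wrist:13 side:13
```

```text
13.2 [ 0.5901 -0.1485  0.0971] yaw 48.82 tilt [-0. -0. -1.] [-0.2 -0.1 -0.3] 0.4011896917707012
local [-0.0112 -0.3321]
```

View pics/wrist13.png

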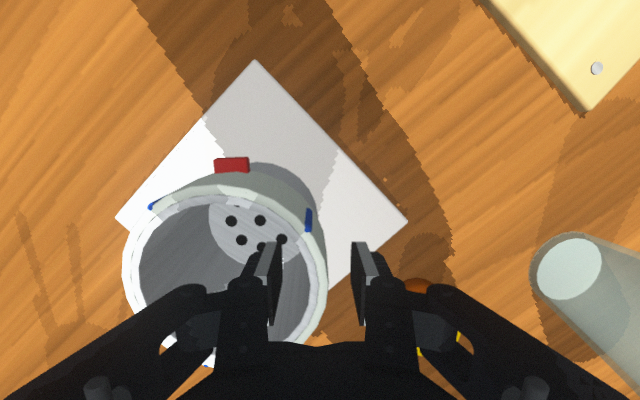

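Released and clear of the wall on both sides; rise straight up.

Call:
{"method": "move_arm", "body": {"deltas": [[[0,0,-0.02],[0,0,0],-0.2],[[0,0,-0.03],[0,0,0],-0.2],[[0,0,-0.05],[0,0,0],-0.2],[[0,0,-0.05],[0,0,0],-0.2],[[-0.03,0.03,-0.03],[0,0,0],-0.2]]}}

```text
t: 13.92
position: [0.5947, -0.1869, 0.2809]
ee_rot: [0.909, 0.417, 0.002, 0.0]
contact_force: [0.9, -0.5, -1.2]
opening: 0.402
```

Call:
{"method": "move_arm", "body": {"deltas": [[[0.05,0.03,0],[0,0,0],-0.2],[[0.05,0.03,0],[0,0,0],-0.2],[[0,0,0],[0,0,0],-0.2],[[0,0,0],[0,0,0],-0.2]]}}

```text
t: 14.42
position: [0.7039, -0.1552, 0.2764]
ee_rot: [0.911, 0.413, -0.001, -0.0]
contact_force: [-0.7, 0.0, 0.5]
opening: 0.398
```

```bash
python3 st.py wrist:14 side:14 scene:14; python3 m.py|egrep 'red|tile'; python3 - <<'E'
from m import *
for n in ['wrist','scene','side']:
    c=ld(n);W=cloud(c);f=c['frame'];z=W[...,2]
    rim=(z>.090)&(z<.106)&(f.min(-1)>110)&(W[...,1]>-.25)&(W[...,1]<-.1)&(W[...,0]>.48)&(W[...,0]<.65)
    p=W[rim]
    if len(p)>20:
        q=p[p[:,2]>.095]; A=np.c_[q[:,:2],np.ones(len(q))]; print(n,len(p),np.median(p[:,2]),fitc(p[:,:2]),cv2.minEnclosingCircle(p[:,:2].astype(np.float32)),'slope',np.linalg.lstsq(A,q[:,2],rcond=None)[0][:2])
E
```

```text
14.425 [ 0.7039 -0.1552  0.2764] yaw 48.83 tilt [-0.001 -0.001 -1.   ] [-0.7  0.   0.5] 0.39764591599636356
local [ 0.1002 -0.3559]
wrist red [206.30769231  42.38461538] 13 [ 0.531  -0.1422  0.073 ] [ 0.5265 -0.1466  0.0719] [ 0.5339 -0.1408  0.0759]
wrist red [213.23809524 143.07936508] 63 [ 0.6023 -0.2063  0.0732] [ 0.5969 -0.213   0.0716] [ 0.6067 -0.1998  0.0749]
wrist tile 7781 0.0091 ((0.5640518069267273, -0.17915955185890198), (0.15296706557273865, 0.1491243839263916), 2.9873416423797607)
scene red [363.73684211 179.84210526] 19 [0.4834 0.1317 0.0894] [0.4731 0.1255 0.0809] [0.4898 0.1385 0.0934]
scene red [408.38461538 266.46153846] 13 [0.7789 0.2391 0.063 ] [0.7734 0.2326 0.0606] [0.786  0.2468 0.0669]
scene tile 800 0.0086 ((0.5659714937210083, -0.1803324818611145), (0.15653254091739655, 0.14601768553256989), 3.0583319664001465)
side red [334.0625  239.90625] 32 [0.4781 0.1389 0.0875] [0.4722 0.1277 0.0782] [0.4838 0.1424 0.0912]
side red [387.78571429 284.71428571] 14 [0.326  0.2486 0.0631] [0.3211 0.2436 0.0612] [0.3328 0.2521 0.065 ]
side tile 730 0.0073 ((0.5659784078598022, -0.17510679364204407), (0.1539572775363922, 0.15110225975513458), 2.4614615440368652)
wrist 3003 0.10071323216672079 (array([ 0.56590821, -0.17693453]), np.float64(0.03958477985708659)) ((0.5649402737617493, -0.17696961760520935), 0.044784799218177795) slope [ 0.00158754 -0.00081262]
scene 146 0.0986324535407957 (array([ 0.57038808, -0.17785968]), np.float64(0.040058782950225795)) ((0.5699316263198853, -0.17838408052921295), 0.044877439737319946) slope [0.00152632 0.00835837]
side 189 0.09743015824802126 (array([ 0.56287281, -0.17405659]), np.float64(0.03996961827666721)) ((0.5626893043518066, -0.17621688544750214), 0.04693102836608887) slope [ 0.00096463 -0.00194732]
```

View pics/side14.png

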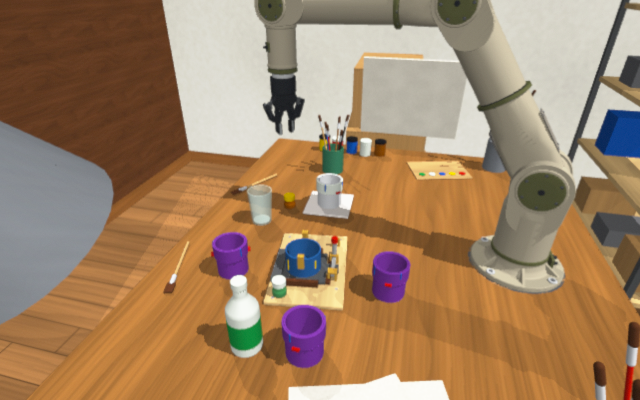

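View pics/scene14.png

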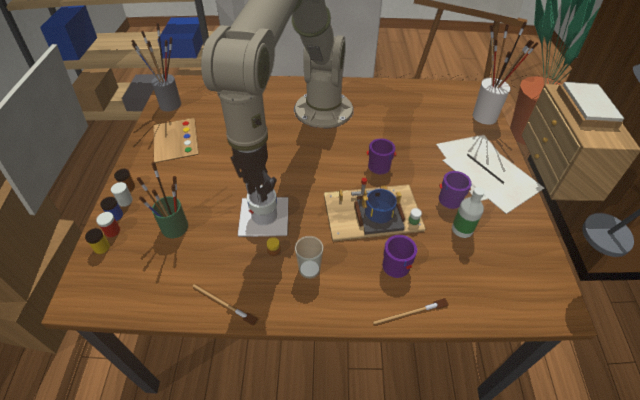

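```bash
python3 -c "
from plant import robot
print(robot.hand_in())"
```

```text
the job is handed in; nothing more can be done
None
```

The job is done and handed in at about 14.5 s, well inside the 61 s limit; `hand_in` gives no verdict.

- **Bolt:** I pushed it until it stopped. Commanding about 3 mm more gave 11 N and no movement, against about 2.5 N sliding friction. The pin moved about 57 mm and still read the same place, within about 3 mm, in the last pictures.
- **Liner:** I gripped it by its rim on its +x side and turned it 40° until the picture showed the red lug clear of the clip. I then pulled it out, carried it over and lowered it onto the tile until it touched.
- **Last checks:**
  - Using the wrist camera, the liner's axis is about 3 mm from the tile's centre. The scene and side cameras put it within about 6 mm of the same point.
  - It stands upright, with a rim slope under 0.01 rad in all three views. Its rim is at 97 to 101 mm, where 100 mm is expected.
  - The pot is still in its cradle, and the bystanders look unmoved by eye; I did not measure either.
  - The gripper is open and clear of everything, with contact force near zero.

None of the last checks failed. The only disagreement was the few millimetres between cameras.

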